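# Check a touch probe on two colour-marked check pads

## Task

Check the touch probe: take it out of its stand by the orange handle, press its ball tip down on the steel cap of the red-collared check pad so that the cap visibly dips, and then do the same on the blue-collared pad. Finally put the probe back upright in the hole of its stand, resting on its black guard, and let go.

Things in the scene. Friction and masses are not known exactly. Their poses are not given: they have to be found in the camera images.
- probe_handle (a point): middle of the probe's upright orange round handle (20 mm wide, 64 mm long), the place to grip. Under the handle a black guard disc (48 mm wide, 6 mm thick), under it a steel shank (14 mm, then 6 mm wide) with an 8 mm ball tip. The point is on the axis, 38 mm above the guard's underside, 98 mm above the ball's bottom; z points from tip to handle. About 0.12 kg.
- probe_tip (a point): lowest point of the probe's ball tip, on its axis, 98 mm below the middle of the handle and 60 mm below the guard's underside; z points from tip to handle.
- stand_hole (a point): centre of the 30 mm through hole in the probe stand, at the upper face of its top plate, 85 mm above the worktop; z up. The fixed stand is an aluminium plate (80 x 84 mm, 8 mm thick) on two posts over a grey base plate (90 x 84 mm, 10 mm thick). The probe hangs in the hole, its guard resting on the plate.
- red_pad_top (a point): centre of the top face of the red check pad's cap; moves with it. Pad: upright round dark steel body, 56 mm wide at the foot, 48 mm above, red collar round its upper end, fixed to the worktop. Its flat steel cap, 32 mm wide, stands 42 mm above the worktop, 8 mm above the collar, and dips up to 6 mm on a spring (1.2 to 3.6 N).
- blue_pad_top (a point): centre of the top face of the blue check pad's cap; moves with it. Pad: upright round dark steel body, 56 mm wide at the foot, 48 mm above, blue collar round its upper end, fixed to the worktop. Its flat steel cap, 32 mm wide, stands 58 mm above the worktop, 8 mm above the collar, and dips up to 6 mm on a spring (1.2 to 3.6 N). A yellow-collared pad nearby has no part in the job.
Not all that is in view belongs to the job. What is shaped like the part that bears probe_handle but purple is not meant.

How it is judged:
By the outcome, as a careful person would: the job done as asked, in the order asked, and still so for the second after the job is handed in, with the robot touching nothing.
It also fails if it takes over 48 s, if anything falls off the work surface, if the arm or the gripper's body presses on something with over 40 N, if the wrist force passes 120 N, or if a joint passes its speed limit or range.

## Robot

A 6-joint arm with a two-finger parallel gripper is mounted at the origin on a cart in front of the work surface, level with it; the furniture and walls round the work are solid. World frame = base frame: x ahead of the robot, y to its left, z up, the work surface at z = 0. Lengths are in m, angles in rad, forces in N, time in s.
With the tool pointing down it reaches from about 0.35 to 0.85 m from the base axis. Payload 8.1 kg.
Tool frame: the origin (TCP) lies midway between the tips of the shut fingers; the grasp point (between the pads) lies 19 mm behind it; z points along the fingers, y is the direction in which the jaws open and shut (so a half turn about z gives the same grasp; the last joint's range is limited). The gripper opens to 93 mm and grips with 3 to 60 N. Pads are 15 mm wide; open, the fingers measure 128 mm over their backs; the gripper's body (75 mm by 188 mm) begins 65 mm behind the grasp point.
Start: joints at [-1.423, 0.13, 1.488, -0, 1.523, -0.085], TCP at [0.138, -0.584, 0.219] pointing down, gripper open.
Joint ranges: [-2.96, 2.96], [-0.89, 2.26], [0.02, 2.5], [-1.34, 4.48], [0, 2.73], [-2.66, 2.66]. Speed limits (rad/s): [2.39, 2.39, 2.79, 3.14, 3.14, 3.14].

## Interface

Orientations are given as [roll, pitch, yaw] about the fixed x, y, z axes, in that order (R = Rz(yaw) Ry(pitch) Rx(roll)).
In Python, from workcell import manip gives the robot as it stands.
- The arm moves only by the shell command python3 -m crank 'ROWS' [OPENING] [FORCE]. ROWS is JSON, a list that holds one entry, the list of rows, each a list of 6 numbers: the shift along the tool's x, y, z in mm, then the turn, a rotation vector about the tool's x, y, z in rad. A call has 1 to 12 rows; each row shifts and turns the commanded pose from where the row before left it, along the tool's axes as they then stand; what a row does not reach is not made up. A row lasts 1/10 s, in which the tool goes at most 50 mm and 8.59 degrees, less where a joint would pass 70% of its speed; a pose out of reach is approached as far as the arm can. A call is refused whole if a number of a shift passes 50 or a number of a turn 0.15, either way. A call with a gripper value outside its range is refused whole. OPENING is the opening, from 0 (shut) to 1 (fully open), set as the call begins (- or left out, the last holds). The fingers move at their own pace and stop on an object; FORCE is the grip in N (left out, the last holds). Time passes only in rows, so rows that do not move let the fingers close. It gives the time, the measured TCP pose, the force and the opening at its end, in the units of the state.
- manip.get_state(): the state, without advancing time (a new reading comes with each control period).
- manip.snapshot(name): name is "scene" or "top" or "wrist"; returns the picture (420x560x3 uint8, red, green, blue); there is no depth.
- manip.get_calibration(name): a dict with "intrinsics" (3x3 intrinsics, pixels), "cam_to_world" (4x4, takes a point from camera to world coordinates). Camera axes: x right, y down, z forward; pixel columns grow to the right and rows downward; lengths in m; the calibration is good to about 2 mm. The wrist camera is an equidistant fisheye: a pixel r from the principal point sees the ray r / f radians off the axis. A picture is of the moment at which its call begins: read the wrist's pose just before it. get_calibration takes no time and is no camera call; for the wrist camera it gives the pose at the moment of the call.
- manip.finish_job(): hands the job in, once; it reports no verdict.
The state is a dict: "time_s": time; "joints": joint angles; "qd": joint speeds; "joint_torque": joint torques, N m; "ee_pos": TCP position; "eef_rot": TCP orientation; "contact_force": force on the tool from outside, world axes, zero at the start; "wrist_torque": the same for the moment, N m; "grip_width": finger opening in m.
Only numpy, scipy, OpenCV 4.12 (cv2) and the standard library are available. Lean on these libraries where they do the work, as an engineer would, in place of code of your own. Each camera call takes 0.05 s, during which the arm holds its last target.

## Working session

There is one attempt and no reset: what is moved stays moved. The work goes in short steps, Python scripts to look and compute and a shell command to move; the robot and the scene stay as the last step left them, time stands still between calls to the robot, and variables do not carry over. Pictures are saved under pics/ and viewed, and the job is handed in when it is done.

```bash
mkdir -p pics; cat > h.py <<'E'
import numpy as np,cv2
from workcell import manip
def snap(n,f):
    c=manip.get_calibration(n); im=manip.snapshot(n); np.savez('pics/'+f+'.npz',K=c['intrinsics'],T=c['cam_to_world'],im=im,n=n)
    cv2.imwrite('pics/'+f+'.png',im[:,:,::-1]); return im
def ray(f,u,v):
    d=np.load('pics/'+f+'.npz');K=d['K'];T=d['T']
    x=(u-K[0,2])/K[0,0];y=(v-K[1,2])/K[1,1]
    if str(d['n'])=='wrist':
        r=np.hypot(x,y); s=np.sin(r)/r if r>1e-9 else 1; w=np.array([x*s,y*s,np.cos(r)])
    else: w=np.array([x,y,1.])
    w=T[:3,:3]@w; return T[:3,3],w/np.linalg.norm(w)
def proj(f,p):
    d=np.load('pics/'+f+'.npz');K=d['K'];T=d['T']
    q=T[:3,:3].T@(np.array(p)-T[:3,3])
    if str(d['n'])=='wrist':
        t=np.arctan2(np.hypot(q[0],q[1]),q[2]);h=np.hypot(q[0],q[1]);x,y=(t*q[0]/h,t*q[1]/h)
    else:x,y=q[0]/q[2],q[1]/q[2]
    return np.array([K[0,0]*x+K[0,2],K[1,1]*y+K[1,2]]).round(1)
def tri(obs):
    A=np.zeros((3,3));b=np.zeros(3);R=[]
    for f,u,v in obs:
        o,d=ray(f,u,v);P=np.eye(3)-np.outer(d,d);A+=P;b+=P@o;R.append((o,P))
    p=np.linalg.solve(A,b); return p.round(4),[round(1000*np.linalg.norm(P@(p-o)),1) for o,P in R]
def atz(f,u,v,z):
    o,d=ray(f,u,v); return (o+d*(z-o[2])/d[2]).round(4)
def crop(f,u0,v0,u1,v1,s,out):
    im=np.load('pics/'+f+'.npz')['im'][v0:v1,u0:u1]
    cv2.imwrite('pics/'+out+'.png',cv2.resize(im,None,fx=s,fy=s,interpolation=cv2.INTER_CUBIC)[:,:,::-1])
E
python3 - <<'E'
from h import *
for n in ['scene','top','wrist']:
    snap(n,n+'0'); d=np.load('pics/'+n+'0.npz');print(n,d['K'].round(1).tolist(),d['T'].round(3).tolist())
print(manip.get_state())
E
```

```text
scene [[417.7, 0.0, 280.7], [0.0, 417.7, 206.2], [0.0, 0.0, 1.0]] [[-0.763, -0.413, 0.497, 0.03], [-0.646, 0.508, -0.569, 0.538], [-0.017, -0.755, -0.655, 0.736], [0.0, 0.0, 0.0, 1.0]]
top [[541.2, 0.0, 277.9], [0.0, 541.2, 213.9], [0.0, 0.0, 1.0]] [[-0.015, -0.995, 0.098, 0.383], [-1.0, 0.017, 0.018, -0.032], [-0.02, -0.098, -0.995, 1.295], [0.0, 0.0, 0.0, 1.0]]
wrist [[325.2, 0.0, 280.7], [0.0, 325.2, 205.7], [0.0, 0.0, 1.0]] [[0.23, -0.939, -0.254, 0.209], [-0.973, -0.223, -0.06, -0.568], [-0.0, 0.261, -0.965, 0.384], [0.0, 0.0, 0.0, 1.0]]
{'time_s': 0.15, 'joints': array([-1.42339050e+00,  1.30989736e-01,  1.48903203e+00, -1.46658563e-05,
        1.52300841e+00, -8.54229213e-02]), 'qd': array([ 0.00101736, -0.00259165, -0.00403016,  0.00117649,  0.00146511,
        0.001284  ]), 'joint_torque': array([ 1.09016681e-03, -5.60473537e+01, -4.92336631e+01,  7.68441358e-02,
        3.06099281e-02, -6.30044974e-05]), 'ee_pos': array([ 0.138376  , -0.58336891,  0.21782561]), 'eef_rot': array([-3.14015913e+00, -1.08052806e-04,  2.32829378e-01]), 'contact_force': array([-0.8867268 ,  0.79068615, -0.39468415]), 'wrist_torque': array([-0.00334815,  0.03011002, -0.0431015 ]), 'grip_width': 0.09299284191588372}
```

View pics/scene0.png

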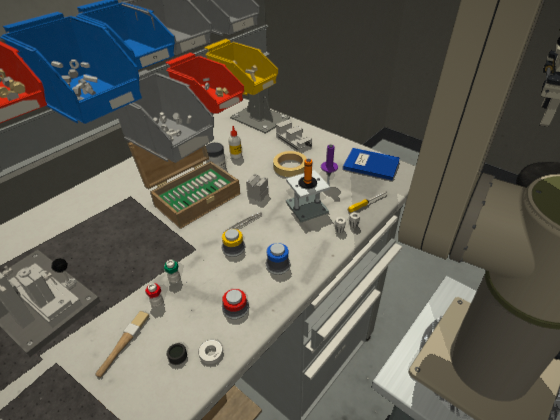

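View pics/top0.png

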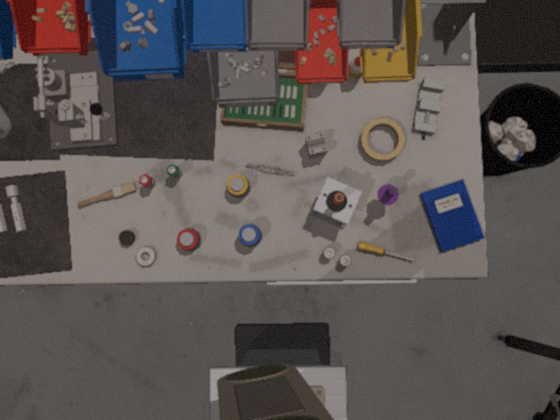

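View pics/wrist0.png

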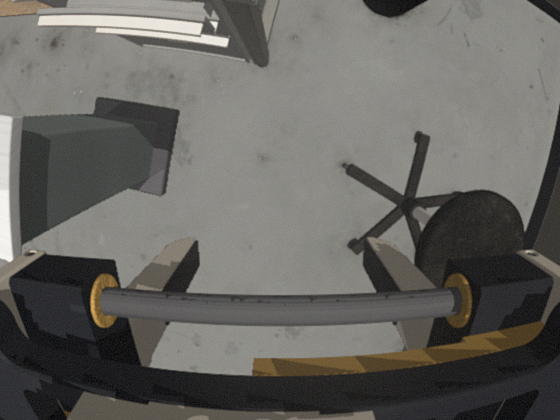

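The scene view shows two candidates for the probe. The orange handle in the stand is at scene (308,170) and top (337,199). A purple look-alike is at scene (330,157) and top (388,194). The orange-handled screwdriver at top (371,249) is not the probe. I choose the orange one in the stand. The pads in the top view are red (188,239), blue (250,235) and yellow (237,185).

```bash
python3 - <<'E'
from h import *
crop('scene0',270,140,350,230,6,'c1');crop('top0',290,160,410,260,6,'c2');crop('top0',160,160,280,260,6,'c3');crop('scene0',200,215,310,325,6,'c4')
E
```

```text
(no output)
```

View pics/c1.png

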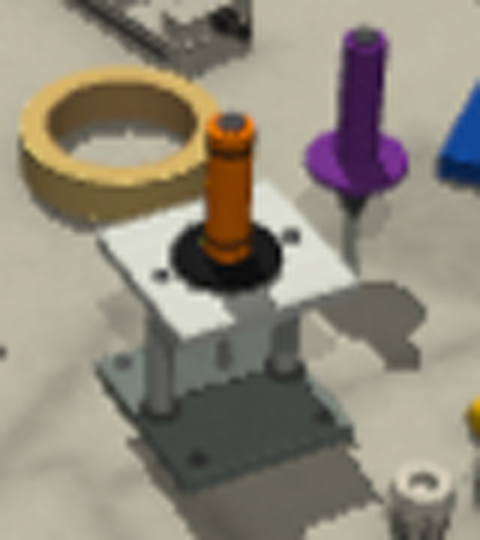

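View pics/c2.png

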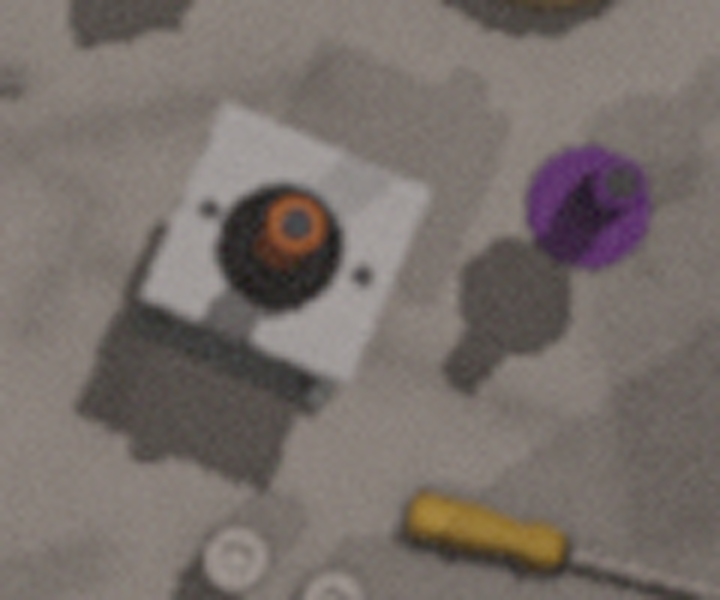

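View pics/c3.png

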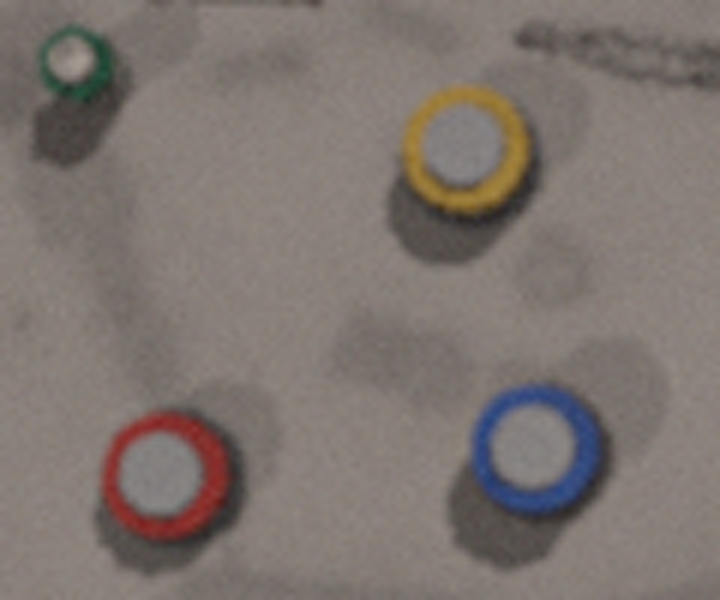

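View pics/c4.png

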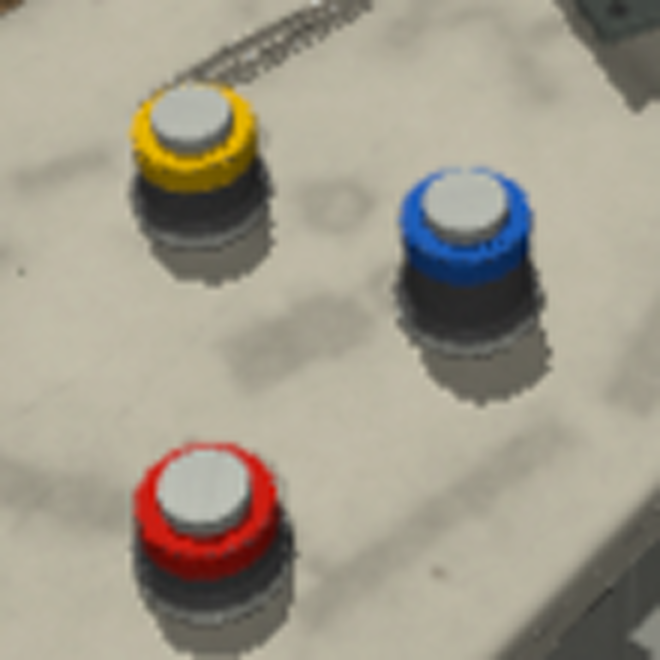

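```bash
python3 - <<'E'
from h import *
P={'htop':((308.4,159.9),(339.1,196.8)),'guard':((307.4,182.4),(336.4,200.9)),'red':((233.6,295.6),(186.4,238.6)),'blue':((277.3,248.4),(248.6,233.9))}
for k,(s,t) in P.items():
    z={'htop':.155,'guard':.091,'red':.042,'blue':.058}[k]
    print(k,tri([('scene0',*s),('top0',*t)]),atz('scene0',*s,z),atz('top0',*t,z))
# plate orientation: top-plate corners
def t(u,v): return (290+(u+.5)/6-.5,160+(v+.5)/6-.5)
for c in [(225,103),(430,186),(345,382),(143,298)]: print(atz('top0',*t(*c),.085))
print('purple',atz('top0',*t(622,181),.15))
E
```

```text
htop (array([ 0.53  , -0.1412,  0.1551]), [np.float64(0.2), np.float64(0.2)]) [ 0.5303 -0.1413  0.155 ] [ 0.5299 -0.1414  0.155 ]
guard (array([ 0.5302, -0.1412,  0.086 ]), [np.float64(0.8), np.float64(0.8)]) [ 0.5271 -0.1356  0.091 ] [ 0.529  -0.1412  0.091 ]
red (array([0.4534, 0.2054, 0.0387]), [np.float64(0.5), np.float64(0.5)]) [0.4519 0.2073 0.042 ] [0.4529 0.2045 0.042 ]
blue (array([0.4609, 0.059 , 0.0538]), [np.float64(0.3), np.float64(0.3)]) [0.4585 0.062  0.058 ] [0.4604 0.0585 0.058 ]
[ 0.585  -0.1222  0.085 ]
[ 0.5521 -0.1981  0.085 ]
[ 0.4789 -0.1643  0.085 ]
[ 0.5117 -0.0898  0.085 ]
purple [ 0.5436 -0.2571  0.15  ]
```

```bash
python3 -m crank '[[[15,-11,0,0,0,0],[30,-21,0,0,0,0],[40,-28,0,0,0,0],[40,-28,0,0,0,0],[40,-28,0,0,0,0],[40,-28,0,0,0,0],[40,-28,0,0,0,0],[40,-28,0,0,0,0],[40,-28,0,0,0,0],[40,-28,0,0,0,0],[30,-21,0,0,0,0],[20,-14,0,0,0,0]]]' 1; python3 - <<'E'
from h import *
snap('wrist','w1');s=manip.get_state();print(s['time_s'],s['ee_pos'],s['eef_rot'],s['joints'].round(2))
E
```

```text
time_s: 1.35
ee_pos: [0.4764, -0.2024, 0.2184]
eef_rot: [-3.141, -0.0, 0.235]
contact_force: [-0.0, -0.0, 0.3]
grip_width: 0.093
1.4 [ 0.47781758 -0.20058353  0.21836556] [-3.13992131e+00 -1.42210302e-03  2.35892440e-01] [-0.5  -0.09  1.71  0.    1.52  0.84]
```

View pics/w1.png

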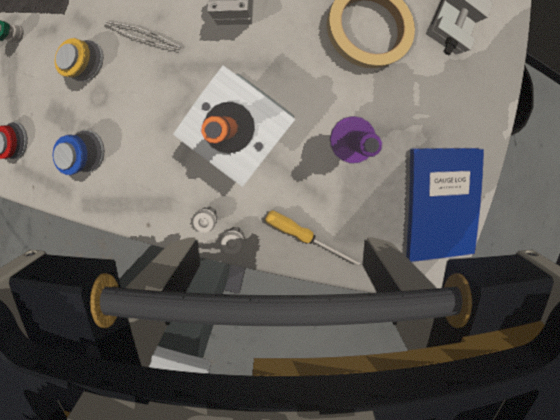

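```bash
python3 - <<'E'
from h import *
for p in [(.53,-.1413,.155),(.53,-.1413,.091),(.453,.205,.042),(.4605,.0590,.058)]: print(proj('w1',p))
crop('w1',160,50,310,200,5,'w1a');crop('w1',0,30,110,190,4,'w1b')
E
```

```text
[212.8 128.9]
[227.3 126.8]
[ -3.6 142.7]
[ 62.  155.5]
```

View pics/w1a.png

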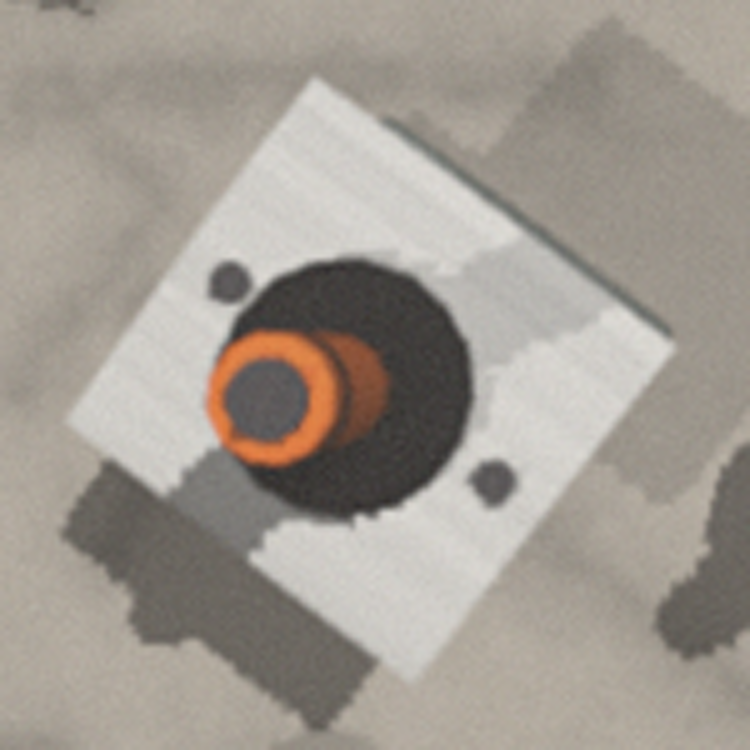

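View pics/w1b.png

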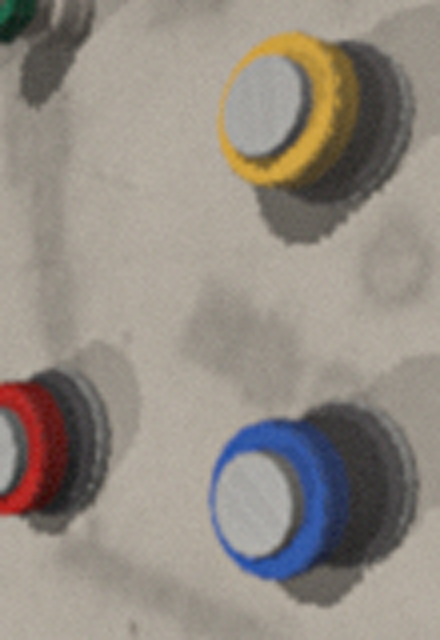

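```bash
python3 -m crank '[[[22,-15,0,0,0,0],[28,-20,0,0,0,0],[15,-11,0,0,0,0],[0,0,10,0,0,0],[0,0,0,0,0,0]]]' ; python3 - <<'E'
from h import *
s=manip.get_state();p=s['ee_pos'];y=s['eef_rot'][2];d=np.array([.530,-.1413])-p[:2]
c,t=np.cos(y),np.sin(y);print(s['time_s'],p,s['eef_rot'],1000*np.array([d@[c,t],d@[t,-c],p[2]-.104]))
E
```

```text
time_s: 1.9
ee_pos: [0.5266, -0.145, 0.2065]
eef_rot: [-3.14, 0.003, 0.234]
contact_force: [0.0, -0.4, -0.8]
grip_width: 0.0929
1.9 [ 0.52656443 -0.14497702  0.20646538] [-3.14014215e+00  2.95838112e-03  2.33672793e-01] [  4.19362253  -2.78157561 102.46537711]
```

```bash
python3 -m crank '[[[4,-3,10,0,0,0],[0,0,25,0,0,0],[0,0,30,0,0,0],[0,0,22,0,0,0],[0,0,10,0,0,0],[0,0,5,0,0,0],[0,0,0,0,0,0],[0,0,0,0,0,0]]]' ; python3 - <<'E'
from h import *
s=manip.get_state();p=s['ee_pos'];y=s['eef_rot'][2];d=np.array([.530,-.1413])-p[:2]
c,t=np.cos(y),np.sin(y);print(s['time_s'],p,s['eef_rot'],1000*np.array([d@[c,t],d@[t,-c],p[2]-.104]))
snap('wrist','w2')
E
```

```text
time_s: 2.7
ee_pos: [0.5317, -0.1418, 0.108]
eef_rot: [3.14, -0.002, 0.232]
contact_force: [-0.9, 0.4, 0.8]
grip_width: 0.093
2.7 [ 0.53172176 -0.14181257  0.10796431] [ 3.14048767e+00 -1.63270885e-03  2.32497080e-01] [-1.55733514 -0.89548766  3.96431336]
```

View pics/w2.png

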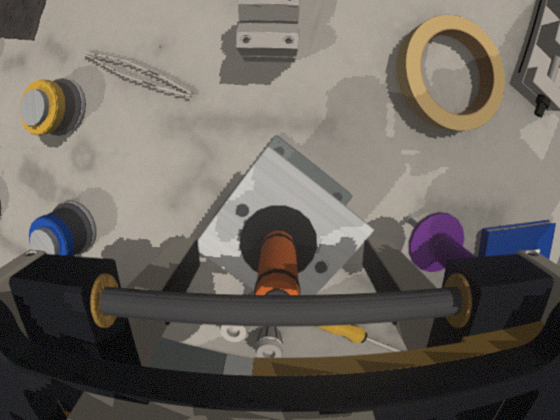

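The handle at (277,265) is between the open fingers. Next I close the gripper.

```bash
python3 -m crank '[[[-1,0,3,0,0,0],[0,0,0,0,0,0],[0,0,0,0,0,0],[0,0,0,0,0,0],[0,0,0,0,0,0],[0,0,0,0,0,0],[0,0,0,0,0,0],[0,0,0,0,0,0]]]' 0 35; python3 - <<'E'
from h import *
L=[manip.get_state() for _ in range(1)][0];print(L['ee_pos'],L['eef_rot'],L['contact_force'])
E
```

```text
time_s: 3.55
ee_pos: [0.5299, -0.1415, 0.1036]
eef_rot: [-3.142, 0.0, 0.233]
contact_force: [-0.6, 0.0, -0.6]
grip_width: 0.0337
[ 0.52994871 -0.14154459  0.10360709] [-3.14152378e+00  7.77486150e-05  2.32815278e-01] [-0.55940872  0.03628338 -0.59533905]
```

```bash
python3 -m crank '[[[0,0,0,0,0,0],[0,0,0,0,0,0],[0,0,0,0,0,0],[0,0,0,0,0,0]]]' 0 35
```

```text
time_s: 3.95
ee_pos: [0.53, -0.1415, 0.1036]
eef_rot: [-3.141, 0.0, 0.233]
contact_force: [0.1, 1.1, -0.2]
grip_width: 0.0195
```

```bash
python3 -m crank '[[[0,0,-5,0,0,0],[0,0,-12,0,0,0],[0,0,-18,0,0,0],[0,0,-20,0,0,0],[0,0,-20,0,0,0],[0,0,-12,0,0,0],[0,0,-5,0,0,0],[0,0,0,0,0,0]]]' ; python3 - <<'E'
from h import *
snap('scene','s2');snap('wrist','w3');crop('scene0' and 's2',240,90,370,230,4,'s2a');L=manip.get_state();print(L['ee_pos'],L['eef_rot'])
E
```

```text
time_s: 4.75
ee_pos: [0.5304, -0.1417, 0.1965]
eef_rot: [3.141, -0.001, 0.233]
contact_force: [0.1, 0.3, -1.5]
grip_width: 0.0201
[ 0.52952226 -0.14139183  0.19473541] [-3.14089215e+00  1.09404531e-03  2.32827597e-01]
```

View pics/s2a.png

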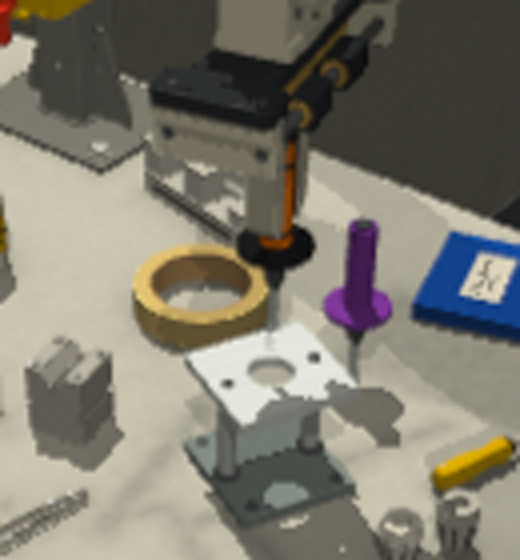

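View pics/w3.png

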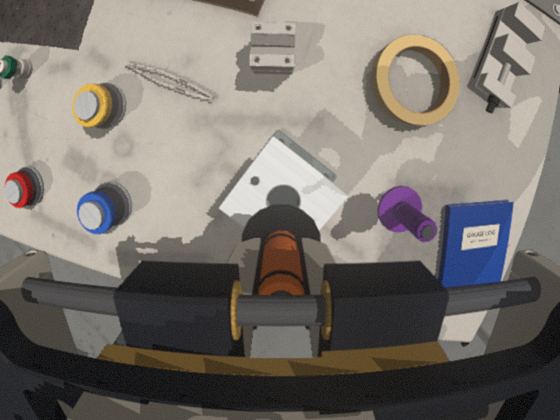

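```bash
python3 - <<'E'
from h import *
crop('w3',0,160,130,240,6,'w3a');crop('w3',240,130,340,330,4,'w3b')
f=lambda u,v:(240+(u+.5)/4-.5,90+(v+.5)/4-.5)
print('hole',atz('s2',*f(270.5,373),.085))
p=np.array([.5300,-.1415,.1955-.0786]);print('tip pred',proj('s2',p),'guard',proj('s2',p+[0,0,.06]))
print(f(271,335),f(276,246))
print([proj('w3',q) for q in [(.453,.205,.042),(.4605,.0590,.058)]])
E
```

```text
hole [ 0.5308 -0.14    0.085 ]
tip pred [308.2 172.6] guard [308.8 152.3]
(307.375, 173.375) (308.625, 151.125)
[array([ 10.8, 191.5]), array([ 88.9, 215.5])]
```

View pics/w3a.png

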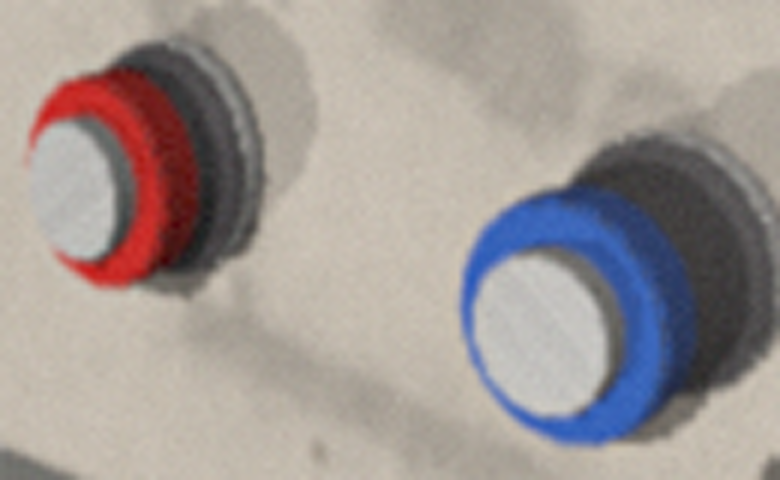

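View pics/w3b.png

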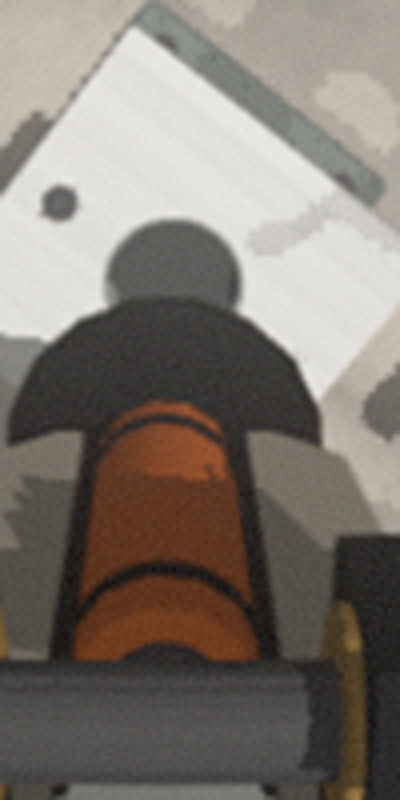

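The probe is out and upright: predicted tip pixel (308,173), seen (307,173). The hole re-measures at (0.531,-0.140). Next is the red pad.

```bash
python3 -m crank '[[[0,-20,0,0,0,0],[0,-35,0,0,0,0],[1,-45,0,0,0,0],[1,-45,0,0,0,0],[1,-45,0,0,0,0],[1,-45,0,0,0,0],[1,-45,0,0,0,0],[0,-35,0,0,0,0],[0,-25,0,0,0,0],[0,-14,0,0,0,0],[0,0,0,0,0,0],[0,0,0,0,0,0]]]' ; python3 - <<'E'
from h import *
s=manip.get_state();p=s['ee_pos'];y=s['eef_rot'][2];d=np.array([.4535,.2045])-p[:2]
c,t=np.cos(y),np.sin(y);print(s['time_s'],p,s['eef_rot'],1000*np.array([d@[c,t],d@[t,-c],p[2]-.0786-.042]))
E
```

```text
time_s: 6.05
ee_pos: [0.4531, 0.2033, 0.195]
eef_rot: [3.141, 0.001, 0.233]
contact_force: [-0.3, -0.4, -2.0]
grip_width: 0.0197
6.05 [0.45308109 0.2033461  0.19501686] [3.14092739e+00 1.08609311e-03 2.33066265e-01] [ 0.6740921  -1.02594684 74.41686339]
```

```bash
python3 -m crank '[[[1,-1,8,0,0,0],[0,0,16,0,0,0],[0,0,18,0,0,0],[0,0,14,0,0,0],[0,0,7,0,0,0],[0,0,3,0,0,0],[0,0,0,0,0,0]]]' ; python3 - <<'E'
from h import *
snap('scene','s3');snap('wrist','w4');crop('s3',190,230,280,330,6,'s3a');crop('w4',220,180,340,280,6,'w4a');s=manip.get_state();print(s['ee_pos'],s['contact_force'])
E
```

```text
time_s: 6.75
ee_pos: [0.454, 0.205, 0.1295]
eef_rot: [3.142, 0.0, 0.232]
contact_force: [-0.0, 0.1, -0.9]
grip_width: 0.0193
[0.45448928 0.20534764 0.13042059] [ 0.0815883  -0.35250544 -0.80628241]
```

View pics/s3a.png

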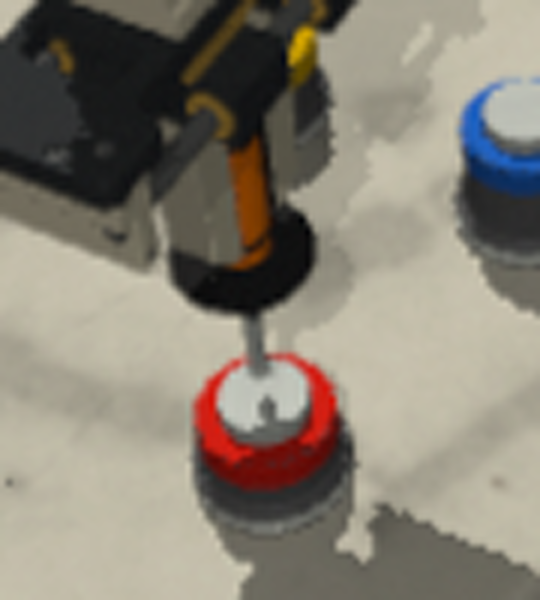

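View pics/w4a.png

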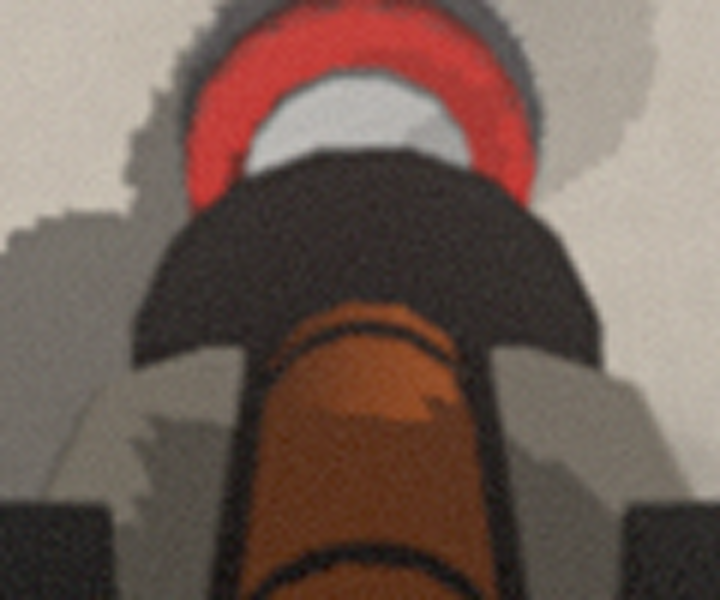

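```bash
python3 -m crank '[[[-1,0,4,0,0,0],[0,0,3,0,0,0],[0,0,2,0,0,0],[0,0,2,0,0,0],[0,0,1,0,0,0],[0,0,0,0,0,0],[0,0,0,0,0,0],[0,0,0,0,0,0]]]' ; python3 - <<'E'
from h import *
snap('scene','s4');crop('s4',190,230,280,330,6,'s4a');s=manip.get_state();print(s['ee_pos'],s['contact_force'])
E
```

```text
time_s: 7.65
ee_pos: [0.453, 0.2051, 0.1178]
eef_rot: [-3.142, -0.0, 0.233]
contact_force: [-0.7, 0.1, 0.4]
grip_width: 0.0194
[0.45301299 0.20504914 0.11778499] [-0.18687875  0.35430127  0.95488183]
```

View pics/s4a.png

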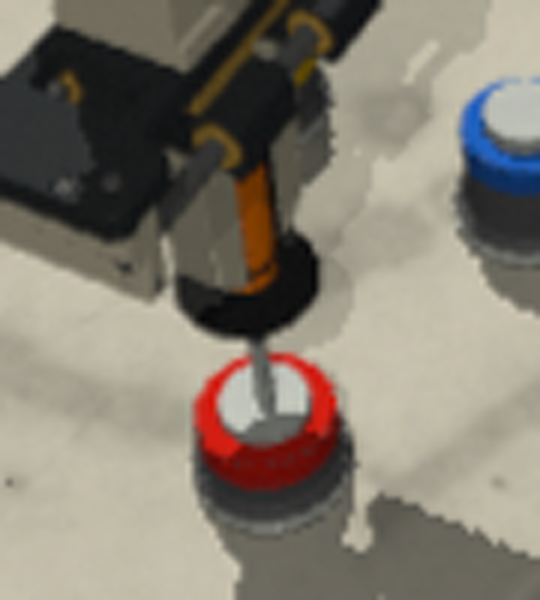

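```bash
python3 -m crank '[[[0,0,1,0,0,0],[0,0,1,0,0,0],[0,0,0.5,0,0,0],[0,0,0,0,0,0],[0,0,0,0,0,0],[0,0,0,0,0,0],[0,0,0,0,0,0]]]' ; python3 - <<'E'
from h import *
snap('scene','s5');crop('s5',190,230,280,330,6,'s5a');s=manip.get_state();print(s['ee_pos'],s['contact_force']);print(proj('s5',(.453,.205,.037)))
E
```

```text
time_s: 8.4
ee_pos: [0.453, 0.2051, 0.1152]
eef_rot: [-3.142, -0.0, 0.233]
contact_force: [-0.3, 0.6, 2.0]
grip_width: 0.0197
[0.45300625 0.20504787 0.11521112] [-0.33292842 -0.02024002  1.68986062]
[234.2 296.1]
```

View pics/s5a.png

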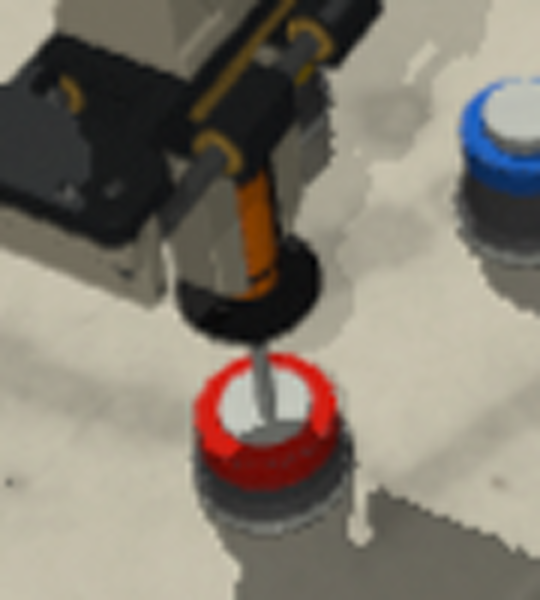

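The red cap has dipped: its side wall, seen before at crop (270,432), is now nearly hidden, tip z is 5 mm below the free height, and the force is about 3 N. Next I lift and go to the blue pad.

```bash
python3 -m crank '[[[0,0,-5,0,0,0],[0,0,-15,0,0,0],[0,0,-20,0,0,0],[0,0,-18,0,0,0],[0,0,-7,0,0,0],[-2,12,0,0,0,0],[-6,32,0,0,0,0],[-7,40,0,0,0,0],[-6,35,0,0,0,0],[-4,18,0,0,0,0],[-1,7,0,0,0,0],[0,0,0,0,0,0]]]' ; python3 - <<'E'
from h import *
s=manip.get_state();p=s['ee_pos'];y=s['eef_rot'][2];d=np.array([.4605,.0585])-p[:2]
c,t=np.cos(y),np.sin(y);print(s['time_s'],p,s['eef_rot'],1000*np.array([d@[c,t],d@[t,-c],p[2]-.0786-.058]))
E
```

```text
time_s: 9.65
ee_pos: [0.4604, 0.0579, 0.1794]
eef_rot: [-3.141, 0.001, 0.231]
contact_force: [-0.1, 0.6, -0.9]
grip_width: 0.0194
9.65 [0.46043165 0.05790509 0.17942332] [-3.14134622e+00  1.14366721e-03  2.30824677e-01] [ 0.20264489 -0.56349161 42.82331599]
```

```bash
python3 -m crank '[[[0,-1,7,0,0,0],[0,0,13,0,0,0],[0,0,10,0,0,0],[0,0,5,0,0,0],[0,0,2,0,0,0],[0,0,0,0,0,0],[0,0,0,0,0,0]]]' ; python3 - <<'E'
from h import *
snap('scene','s6');crop('s6',235,185,325,285,6,'s6a');s=manip.get_state();print(s['ee_pos'],s['contact_force'])
E
```

```text
time_s: 10.35
ee_pos: [0.4609, 0.06, 0.1435]
eef_rot: [3.141, -0.001, 0.233]
contact_force: [0.0, 0.4, -0.3]
grip_width: 0.0194
[0.4609764  0.05991873 0.14362697] [ 0.76174861 -0.49575672 -1.48856143]
```

View pics/s6a.png

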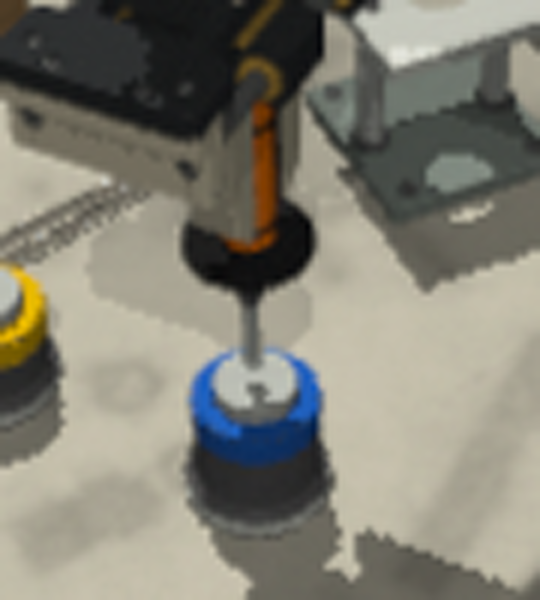

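```bash
python3 -m crank '[[[0,1,4,0,0,0],[0,0,3,0,0,0],[0,0,2,0,0,0],[0,0,1.5,0,0,0],[0,0,1,0,0,0],[0,0,0.5,0,0,0],[0,0,0,0,0,0],[0,0,0,0,0,0],[0,0,0,0,0,0],[0,0,0,0,0,0]]]' ; python3 - <<'E'
from h import *
snap('scene','s7');crop('s7',235,185,325,285,6,'s7a');s=manip.get_state();print(s['ee_pos'],s['contact_force'])
E
```

```text
time_s: 11.4
ee_pos: [0.461, 0.0589, 0.1313]
eef_rot: [3.141, -0.0, 0.233]
contact_force: [0.5, 0.1, 2.0]
grip_width: 0.0192
[0.46102709 0.05886199 0.13127705] [ 1.2427976  -0.6649853   2.27579582]
```

View pics/s7a.png

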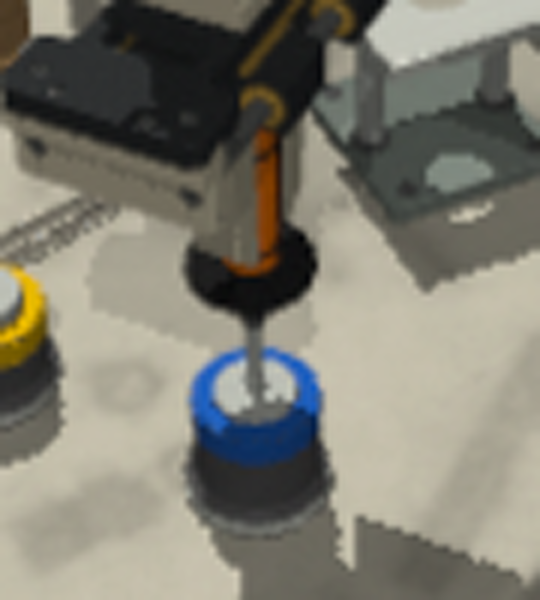

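The blue cap dipped as well, about 5 mm at around 3 N. Next I carry the probe back over the stand.

```bash
python3 -m crank '[[[0,0,-6,0,0,0],[0,0,-16,0,0,0],[0,0,-24,0,0,0],[0,0,-18,0,0,0],[0,0,-6,0,0,0]]]' ; python3 -m crank '[[[1,12,0,0,0,0],[3,30,0,0,0,0],[4,40,0,0,0,0],[4,40,0,0,0,0],[4,40,0,0,0,0],[3,28,0,0,0,0],[2,15,0,0,0,0],[0,5,0,0,0,0],[0,0,0,0,0,0],[0,0,0,0,0,0]]]'; python3 - <<'E'
from h import *
snap('scene','s8');snap('wrist','w8');crop('s8',250,90,360,230,4,'s8a');s=manip.get_state();p=s['ee_pos'];y=s['eef_rot'][2];d=np.array([.5303,-.1410])-p[:2]
c,t=np.cos(y),np.sin(y);print(s['time_s'],p,s['eef_rot'],1000*np.array([d@[c,t],d@[t,-c],p[2]-.1036]))
crop('w8',220,130,340,330,4,'w8a')
E
```

```text
time_s: 11.95
ee_pos: [0.4615, 0.0591, 0.2032]
eef_rot: [3.141, -0.002, 0.233]
contact_force: [-0.5, -0.1, -1.3]
grip_width: 0.0195
time_s: 12.95
ee_pos: [0.5294, -0.1395, 0.2008]
eef_rot: [-3.141, 0.001, 0.234]
contact_force: [0.8, 0.5, -0.7]
grip_width: 0.0196
13.05 [ 0.52962025 -0.13936122  0.20119576] [-3.14134509e+00 -1.20174078e-04  2.34291756e-01] [ 0.28072486  1.75181538 97.59576362]
```

View pics/s8a.png

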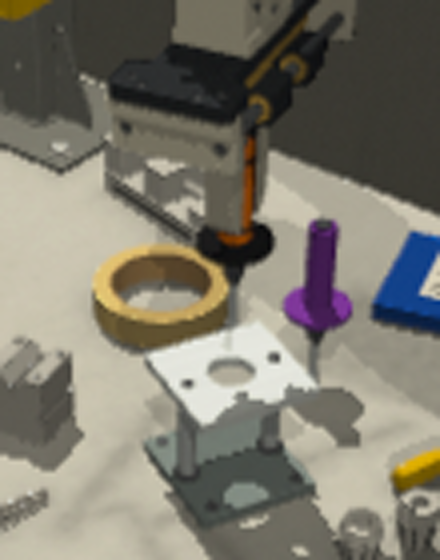

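View pics/w8a.png

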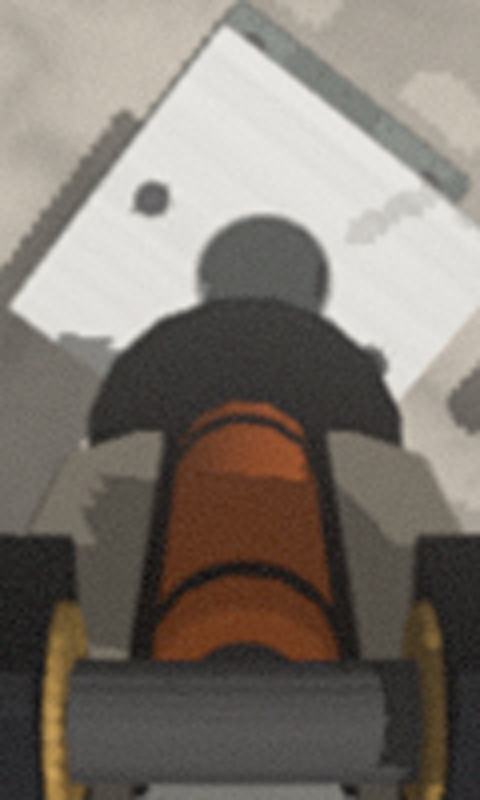

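```bash
python3 -m crank '[[[0,2,5,0,0,0],[0,0,15,0,0,0],[0,0,20,0,0,0],[0,0,20,0,0,0],[0,0,15,0,0,0],[0,0,9,0,0,0],[0,0,4,0,0,0],[0,0,0,0,0,0],[0,0,0,0,0,0]]]'; python3 - <<'E'
from h import *
snap('scene','s9');snap('wrist','w9');crop('s9',250,110,360,230,5,'s9a');s=manip.get_state();print(s['ee_pos'],s['eef_rot'],s['contact_force'])
E
```

```text
time_s: 13.95
ee_pos: [0.5308, -0.1428, 0.114]
eef_rot: [3.141, -0.001, 0.233]
contact_force: [0.5, 0.5, -1.0]
grip_width: 0.0193
[ 0.53095285 -0.14279317  0.1142367 ] [ 3.14058848e+00 -1.55328605e-03  2.32851017e-01] [ 0.39302492  0.43298301 -0.95299943]
```

View pics/s9a.png

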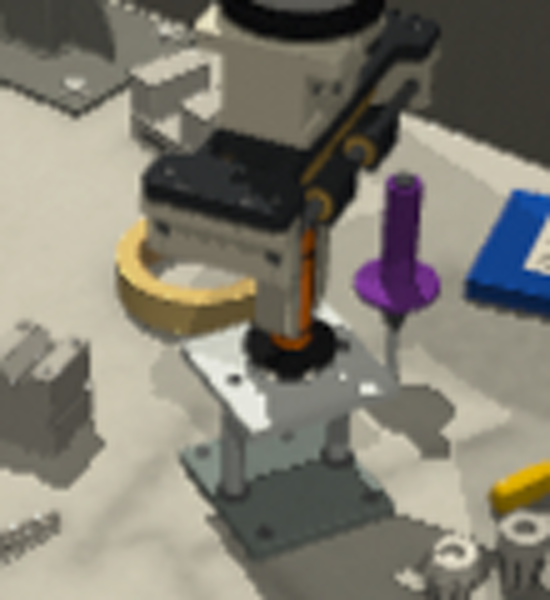

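View pics/w9.png

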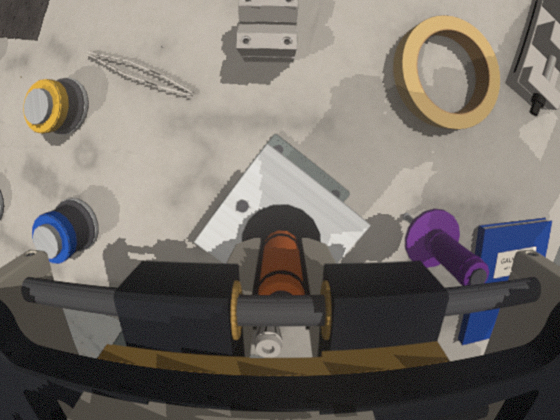

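The probe is in the hole with the guard about 10 mm above the plate. Next I seat it.

```bash
python3 -m crank '[[[0,-1.5,3,0,0,0],[0,0,3,0,0,0],[0,0,2,0,0,0],[0,0,1.5,0,0,0],[0,0,0,0,0,0],[0,0,0,0,0,0],[0,0,0,0,0,0]]]'; python3 -c "
from h import *
s=manip.get_state();print(s['ee_pos'],s['contact_force'])"
```

```text
time_s: 14.75
ee_pos: [0.5299, -0.1411, 0.1036]
eef_rot: [-3.142, 0.0, 0.233]
contact_force: [-1.1, 0.6, 0.7]
grip_width: 0.0193
[ 0.52985652 -0.14107431  0.1036423 ] [-1.09524165  0.56854941  0.66780196]
```

```bash
python3 -m crank '[[[0,0,0.5,0,0,0],[0,0,0,0,0,0],[0,0,0,0,0,0],[0,0,0,0,0,0],[0,0,0,0,0,0],[0,0,0,0,0,0],[0,0,0,0,0,0],[0,0,0,0,0,0],[0,0,0,0,0,0],[0,0,0,0,0,0]]]' 0.8; python3 - <<'E'
from h import *
snap('scene','s10');crop('s10',250,110,360,230,5,'s10a')
E
```

```text
time_s: 15.75
ee_pos: [0.5299, -0.1411, 0.1031]
eef_rot: [-3.142, -0.0, 0.233]
contact_force: [-0.7, 0.5, 0.0]
grip_width: 0.0744
```

View pics/s10a.png

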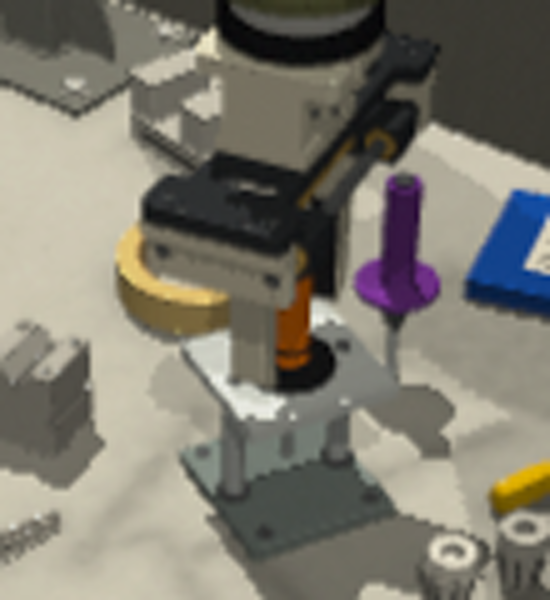

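The probe is seated upright with the fingers clear at 74 mm. I retreat straight up.

```bash
python3 -m crank '[[[0,0,-6,0,0,0],[0,0,-15,0,0,0],[0,0,-25,0,0,0],[0,0,-25,0,0,0],[0,0,-20,0,0,0],[0,0,-15,0,0,0],[0,0,-10,0,0,0],[0,0,0,0,0,0],[0,0,0,0,0,0],[0,0,0,0,0,0]]]'; python3 - <<'E'
from h import *
snap('scene','s11');snap('wrist','w11');crop('s11',190,110,360,330,3,'s11a');s=manip.get_state();print(s['ee_pos'],s['qd'].round(3),s['contact_force'])
E
```

```text
time_s: 16.8
ee_pos: [0.5292, -0.1409, 0.2177]
eef_rot: [-3.14, 0.002, 0.233]
contact_force: [0.5, 0.1, 0.2]
grip_width: 0.0742
[ 0.5292262  -0.14085227  0.21784493] [ 0.001 -0.001 -0.004 -0.     0.    -0.001] [-0.10643092 -0.19284756 -0.30780466]
```

View pics/s11a.png

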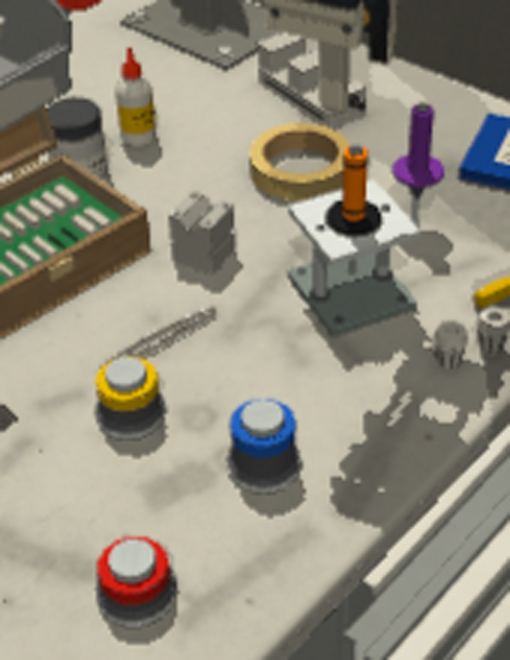

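View pics/w11.png

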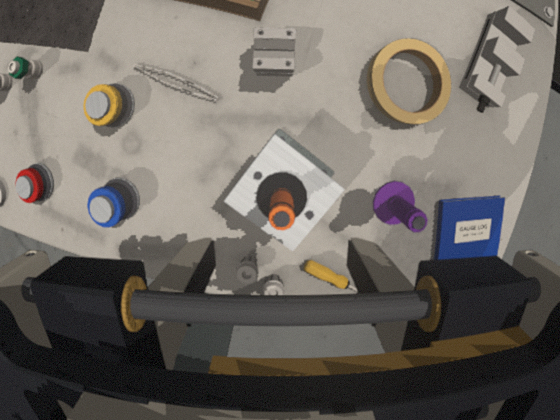

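The probe stands upright in the stand, handle top at crop (355,153), with its guard flat on the plate. Both caps have sprung back, and the gripper is clear and still.

```bash
python3 -c "
from workcell import manip
print(manip.finish_job())"
```

```text
the job is handed in; nothing more can be done
None
```

I took the probe out by its orange handle and pressed its tip on the red pad's cap, then on the blue one. Then I put it back upright in the stand, let go, backed off and handed the job in after about 17 s of the allowed 48 s.

- **Presses:** each cap dipped about 5 mm, going by the measured tool height and the scene pictures. The contact force was roughly 3 N each time, close to the sensor noise, so I relied mainly on the height and the pictures.
- **Aim:** on the red cap the tip looked up to about 4 mm off centre, still well on the cap.
- **Return:** the last scene and wrist pictures show the probe upright with its guard flat on the plate. Both caps had sprung back, and the gripper was clear and still.

No check failed. The two-view measurements came out about 4 mm low on the pad caps and 5 mm low on the guard against the stated heights, so I used the stated ones; contact and seating agreed with those.

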